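# Shut the kettle and switch it on

## Task

Get the kettle going: push its open lid fully shut with a fingertip, then flip the long ball-ended lever on its switch box past the middle so that it snaps over to its other side and stays there. Nothing is to be gripped or picked up: keep the kettle standing where it is on its base, leave the short paddle-ended switch as it is, and do not disturb the other things on the table.

Things in the scene. Friction and masses are not known exactly. Their poses are not given: they have to be found in the camera images.
- kettle: Steel electric kettle, loose, 0.8 to 1.3 kg, round, 146 mm across near the foot, 112 mm at the top, 175 mm tall without its lid, standing on a round black base plate (170 mm across, 20 mm high, fixed). Origin: centre of its underside, so 20 mm above the table. Own +x points to the short spout (reaches 98 mm from the axis, 172 mm above the origin), -x to the black loop handle (reaches 126 mm from the axis, 160 mm above the origin), z up. It is not to be lifted or shifted.
- lid (a joint): Hinge angle of the kettle's lid: 0 = shut, positive = open (starts 1.0 to 1.4 rad; stop at 1.6). The hinge is stiff: the lid stays where it is left and needs about 1 N at its edge to move. Lid: steel disc 100 mm across, 8 mm thick, its centre 54 mm from the hinge axis, with a black 24 mm wide tab that reaches 122 mm from the hinge axis. Open, it stands up over the handle side and its outer face looks to the handle; push that outer face towards the spout and down.
- lid_hinge (a point): Point on the lid's hinge axis, mid-width: 54 mm from the kettle's axis on the handle side, 177 mm above the kettle's origin (197 mm above the table). The axis is level, along the kettle's y; the lid's underside passes through it. This point's frame turns with the lid: its x runs along the lid from hinge to tab, its z out of the outer face.
- lid_edge (a point): Tip of the lid's tab on the outer face, 122 mm along the lid from the hinge axis and 8 mm out from its underside (the tab is flush with the disc's outer face).
- long_lever (a joint): Angle of the long lever (the kettle's switch): 0 = off, leaning 0.5 rad to the -x side of its box; 1.0 = on, leaning 0.5 rad to the +x side; upright at 0.5. A spring pushes it away from the middle to whichever side it is on, at most 0.2 N m (about 2.5 N at the ball, least near the middle); it snaps over once past 0.5.
- long_lever_tip (a point): Centre of the 26 mm black ball that ends the long lever, 85 mm from the pivot (9 mm steel rod). Its centre is 105 mm above the table at either side, 115 mm at mid-throw. The point turns with the lever.
- long_lever_box: White switch box of the long lever, fixed to the table, 100 (x) by 70 (y) by 30 mm high. Origin: centre of its underside; z up. The lever's pivot is above the origin, 30 mm above the table, its axis along the box's y; it is switched on towards the box's +x.
- short_lever (a joint): Angle of the short lever (candle arch's switch): works like the long lever, 0 to 1.0 rad, starts and must stay at 0.
- short_lever_tip (a point): Centre of the flat black paddle (8 by 30 by 22 mm) that ends the short lever, 50 mm from its pivot, 74 mm above the table.
- short_lever_box: White switch box of the short lever, fixed, same box as the long lever's; the two boxes change places from start to start. Origin: centre of its underside.
- cup: White mug, loose, 76 mm across, 62 mm tall, handle at its +y. Origin: centre of its underside. Leave alone.
- saucer: White saucer, loose, 140 mm across, 16 mm high, on the placemat. Origin: centre of its underside. Leave alone.
- sugar_jar: Glass jar with steel cap, loose, 68 mm across, 90 mm tall. Origin: centre of its underside. Leave alone.
- tea_tin: Brass tea tin, loose, 75 mm square, 112 mm tall. Origin: centre of its underside. Leave alone.
- creamer: Small white milk mug, loose, 60 mm across, 70 mm tall. Origin: centre of its underside. Leave alone.
- teaspoon: Steel teaspoon, loose, 140 mm long, lying along its own x. Leave alone.

How it is judged:
On the way, in this order (a step that is already met when the one before it is completed fails the run):
1. the kettle's lid is shut (value of joint lid below 0.07 rad), for 0.2 s.
2. the long lever has snapped over to on, with the lid still shut (value of joint long_lever above 0.9 rad and value of joint lid below 0.07 rad), for 0.2 s.
At the end, for the whole second after the job is handed in: The lid is shut (within 0.07 rad), the long lever rests on its on side (over 0.9 of its 1.0 rad), the short lever is still off (under 0.1 rad), the kettle stands upright and still within 30 mm of where it began, and every bystander is within 30 mm of its start (all of step 2 and value of joint short_lever below 0.1 rad and distance of each of kettle, cup, saucer, sugar_jar, tea_tin, creamer, teaspoon from where it was at the start of the episode below 0.03 m and angle between kettle's own z axis and vertical below 0.05 rad and linear speed of kettle below 0.02 m/s); the robot touches nothing.
It fails at once if the long lever is flipped while the lid is still open (over 0.3 rad) (value of joint long_lever above 0.5 rad and value of joint lid above 0.3 rad).
It fails at once if the short lever is flipped (value of joint short_lever above 0.5 rad).
It fails at once if the kettle is lifted more than 12 mm, tipped, or shifted more than 30 mm (height (world z) of kettle above 0.032 m or angle between kettle's own z axis and vertical above 0.2 rad or distance of kettle from where it was at the start of the episode above 0.03 m).
It fails at once if a bystander is lifted, knocked or shifted more than 30 mm (distance of any of cup, saucer, sugar_jar, tea_tin, creamer, teaspoon from where it was at the start of the episode above 0.03 m or angle between any of cup, saucer, sugar_jar, tea_tin, creamer's own z axis and vertical above 0.5 rad).
It also fails if it takes over 48 s, if anything falls off the work surface, if the arm or the gripper's body presses on something with over 40 N, if the wrist force passes 120 N, or if a joint passes its speed limit or range.

## Robot

A 6-joint arm with a two-finger parallel gripper is mounted at the origin on the work surface. World frame = base frame: x ahead of the robot, y to its left, z up, the work surface at z = 0. Lengths are in m, angles in rad, forces in N, time in s.
With the tool pointing down it reaches from about 0.4 to 0.925 m from the base axis. Payload 12.5 kg.
Tool frame: the origin (TCP) lies at the very end of the fingers, on their centre line; the grasp point (between the pads) lies 19 mm behind it; z points along the fingers, y is the line along which they close (so a half turn about z gives the same grasp; the last joint's range is limited). The gripper opens to 95 mm and grips with 3 to 60 N. Pads are 20 mm wide; open, the fingers measure 119 mm over their backs; the gripper's body (75 mm by 180 mm) begins 59 mm behind the grasp point.
Start: joints at [1.079, 0.491, 1.559, -0, 1.092, -0.106], TCP at [0.235, 0.579, 0.215] pointing down, gripper open.
Joint ranges: [-3.1, 3.1], [-0.84, 2.19], [0.05, 2.79], [-1.13, 4.28], [0.06, 2.93], [-2.69, 2.69]. Speed limits (rad/s): [2.22, 2.22, 2.79, 3.14, 3.14, 3.14].

## Interface

Orientations are given as a rotation vector (axis times angle).
In Python, from station import monitor, viewer, ticket gives the robot as it stands. The module is installed in compiled form; this text tells all that it offers.
- The arm moves only by the tool arm_command, never from a script. Its argument "plan" is a list of rows, each a list of 3 entries, a list of its own where there are three numbers: the shift along the tool's x, y, z in m, then the turn, a rotation vector about the tool's x, y, z in rad, then the opening, from 0 (shut) to 1 (fully open). In form: [[[x, y, z], [wx, wy, wz], jaw], ...]. A call has exactly 8 rows; each row is the pose to reach, as a shift and turn from the pose commanded when the call began, along the tool's axes at that moment; what a row does not reach only later rows make up. A row lasts 1/12 s, in which the tool goes at most 41.7 mm and 7.16 degrees, less where a joint would pass 70% of its speed; a pose out of reach is approached as far as the arm can. A call with a gripper value outside its range is refused whole. The fingers move at their own pace and stop on an object; "force" is the grip in N (left out, the last holds). Time passes only in rows, so rows that repeat a pose let the fingers close, or fill a call up. It gives the time, the measured TCP pose, the force, the opening and the grip force at its end, in the units of the state.
- monitor.state(): the state, without advancing time (a new reading comes with each control period).
- viewer.read_camera(name): name is "scene" or "side" or "wrist"; returns the picture (420x560x3 uint8, red, green, blue); there is no depth.
- viewer.camera_model(name): a dict with "camera_matrix" (3x3 intrinsics, pixels), "rvec" (rotation vector, rad) and "tvec" (3), from world to camera coordinates, as OpenCV has them. Camera axes: x right, y down, z forward; pixel columns grow to the right and rows downward; lengths in m; the calibration is good to about 2 mm. The wrist camera is an equidistant fisheye: a pixel r from the principal point sees the ray r / f radians off the axis. A picture is of the moment at which its call begins: read the wrist's pose just before it. camera_model takes no time and is no camera call; for the wrist camera it gives the pose at the moment of the call.
- ticket.sign_off(): hands the job in; it is judged then, once.
The state is a dict: "clock": time; "qpos": joint angles; "joint_velocities": joint speeds; "tau": joint torques, N m; "eef_pos": TCP position; "tcp_rot": TCP orientation; "ft_force": force on the tool from outside, world axes, zero at the start; "torque": the same for the moment, N m; "grip_width": finger opening in m; "finger_force": force on a finger pad.
Only numpy, scipy, OpenCV 4.12 (cv2) and the standard library are available. Lean on these libraries where they do the work, as an engineer would, in place of code of your own. Each camera call takes 0.05 s, during which the arm holds its last target. There are 200 camera calls.

## Working session

There is one attempt and no reset: what is moved stays moved. The work goes in short steps, Python scripts to look and compute and a tool call to move; the robot and the scene stay as the last step left them, time stands still between calls to the robot, and variables do not carry over. Pictures are saved under pics/ and viewed, at most 10 in all, crops included, and the job is handed in when it is done.

Besides the shell and the picture viewer there is one more tool, called after "Request:" by a JSON object that holds its "method" and its "body", one argument or row to a line. arm_command: Moves the arm, as the interface text tells. Its arguments: {"type":"object","properties":{"plan":{"type":"array","items":{"type":"array"}},"force":{"type":"number"}},"required":["plan"]}

```bash
mkdir -p pics; cat > h.py <<'E'
import numpy as np, cv2
from station import monitor, viewer, ticket
def shot(n,f):
    p=viewer.read_camera(n); cv2.imwrite('pics/'+f,p[:,:,::-1]); return p
def ray(n,u,v):
    m=viewer.camera_model(n);K=np.array(m['camera_matrix']);R=cv2.Rodrigues(np.array(m['rvec'],float))[0];t=np.array(m['tvec'],float).ravel()
    d=np.linalg.inv(K)@[u,v,1.]
    if n=='wrist':
        a=d[:2]; r=np.hypot(*a); d=np.r_[a/r*np.sin(r),np.cos(r)]
    return -R.T@t, R.T@d/np.linalg.norm(d)
def plane(n,u,v,z):
    c,d=ray(n,u,v); return c+d*(z-c[2])/d[2]
def tri(a,b):
    (c,d),(e,f)=ray(*a),ray(*b)
    s=np.linalg.lstsq(np.c_[d,-f],e-c,rcond=None)[0]
    p,q=c+s[0]*d,e+s[1]*f; return (p+q)/2,np.linalg.norm(p-q)
E
python3 - <<'E'
from h import *
np.set_printoptions(precision=3,suppress=True)
a=shot('scene','s1.png');b=shot('side','d1.png')
cv2.imwrite('pics/w1.png',viewer.read_camera('wrist')[:,:,::-1])
s=monitor.state();print(s)
for n in('scene','side'):
    c,d=ray(n,280,210);print(n,c,d)
E
```

```text
{'clock': 0.15, 'qpos': array([ 1.079,  0.491,  1.559, -0.   ,  1.092, -0.106]), 'joint_velocities': array([ 0.   , -0.001, -0.001, -0.001, -0.001, -0.   ]), 'tau': array([  0.   , -61.29 , -25.828,   0.069,   0.047,  -0.   ]), 'eef_pos': array([0.235, 0.579, 0.214]), 'tcp_rot': array([-0.602, -3.083,  0.001]), 'ft_force': array([ 0.852, -0.749, -0.089]), 'torque': array([0.037, 0.01 , 0.015]), 'finger_force': 0.0, 'grip_width': 0.09489623320141287}
scene [ 1.144 -0.298  0.83 ] [-0.566  0.321 -0.76 ]
side [ 0.27  -0.907  0.741] [ 0.287  0.809 -0.514]
```

View pics/s1.png

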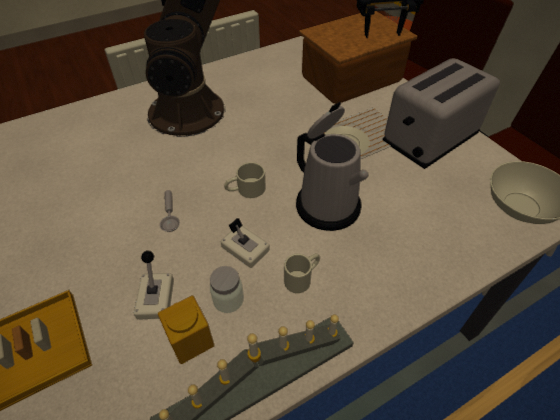

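View pics/d1.png

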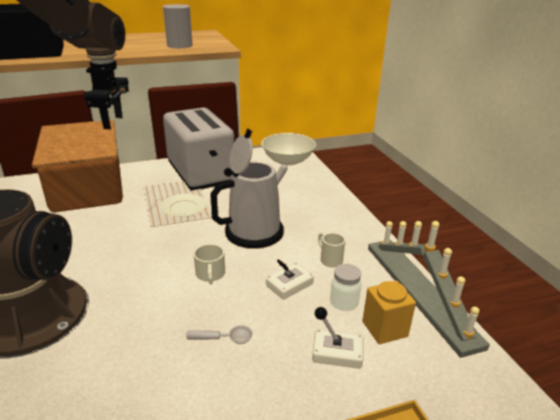

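The scene view shows the kettle's base at about (329,205), its handle at (303,150) and the lid tab at (337,108). The long lever's ball is at (148,257), with its box at (154,295). In the side view the base is at (254,230), the handle at (220,200), the tab at (249,133), the ball at (321,313) and its box at (339,348).

```bash
python3 - <<'E'
from h import *
np.set_printoptions(precision=3,suppress=True)
for k,a,b in [('ball',(148,257),(321,313)),('tab',(338,107),(249,132)),('spout',(366,176),(284,169)),('handle',(300,140),(214,188)),('lidc',(326,122),(240,153))]:
    print(k,*tri(('scene',*a),('side',*b)))
print('base',plane('scene',329,205,.02),plane('side',254,229,.02))
def corners(n,pts):
    print(n,[plane(n,*p,.03)[:2].round(3) for p in pts])
a=cv2.imread('pics/s1.png');b=cv2.imread('pics/d1.png')
c1=cv2.resize(a[90:320,110:380],None,fx=2.9,fy=2.6,interpolation=2)
A=cv2.resize(a[90:230,280:380],None,fx=4,fy=4,interpolation=2)
B=cv2.resize(b[120:260,200:300],None,fx=4,fy=4,interpolation=2)
C=cv2.resize(np.hstack([a[240:330,120:220],b[295:385,290:390]]),None,fx=4,fy=4,interpolation=2)
cv2.imwrite('pics/k.png',np.hstack([A,B]));cv2.imwrite('pics/l.png',C)
E
```

```text
ball [ 0.577 -0.294  0.103] 0.00132146199580281
tab [0.564 0.173 0.3  ] 0.0016979783344987253
spout [0.667 0.191 0.175] 0.0022850056280105556
handle [0.466 0.147 0.161] 0.014211831863785931
lidc [0.538 0.166 0.248] 0.000505152260990518
base [0.589 0.161 0.02 ] [0.569 0.151 0.02 ]
```

View pics/k.png

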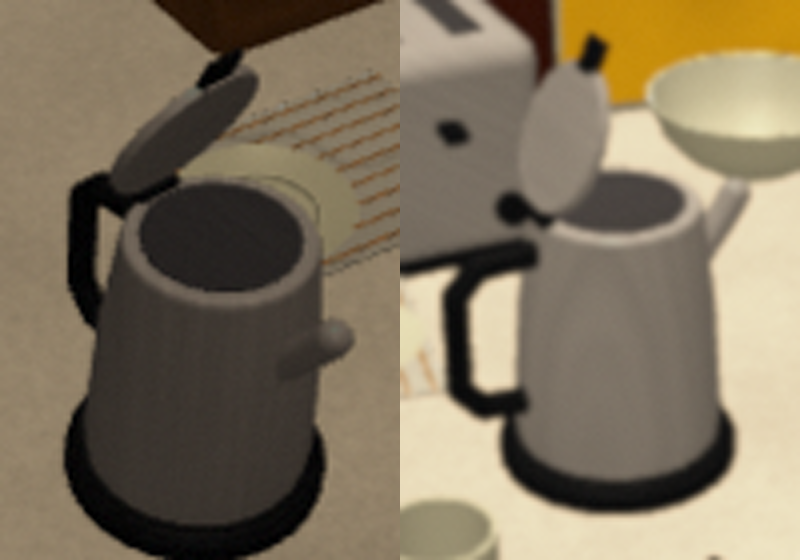

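View pics/l.png

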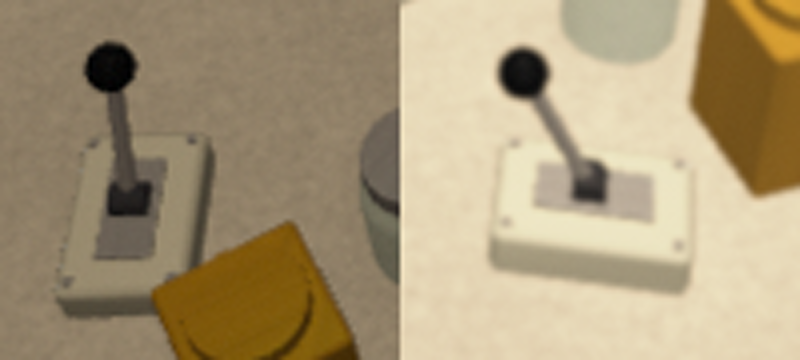

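The kettle crop shows the rim, the spout tip and the lid tab clearly. The lever crop shows the four screws on the box, so its centre is at about (152.6,292.7) in the scene view and (338.5,343) in the side view.

```bash
python3 - <<'E'
from h import *
np.set_printoptions(precision=3,suppress=True)
S=lambda u,v,o=(280,90):('scene',u/4+o[0],v/4+o[1])
D=lambda u,v,o=(200,120):('side',(u-400)/4+o[0],v/4+o[1])
for k,a,b in [('rim',(222,240),(630,200)),('spout',(345,335),(740,190)),('tabtip',(235,55),(598,38)),('lidc',(185,130),(563,138)),('handletop',(90,180),(460,275))]:
    print(k,*tri(S(*a),D(*b)))
print('rim',plane(*S(222,240),.195),plane(*D(630,200),.195))
print('box',plane('scene',152.6,292.7,.03),plane('side',338.5,343,.03))
o1=(120,240);o2=(290,295)
for p,q in zip([(93,143),(192,141),(66,282),(170,277)],[(515,143),(679,162),(504,221),(678,245)]):
    print(plane(*S(*p,o1),.03)[:2],plane(*D(*q,o2),.03)[:2])
print('ball',*tri(S(110,67,o1),D(523,73,o2)))
# obstacles
for k,p,q,z in [('cup',(251,173),(209,252),.062),('creamer',(299,268),(333,239),.07),('jar',(225,279),(348,275),.09),('tin',(184,320),(391,293),.112),('shortpad',(235,226),(283,266),.074),('placemat',(350,140),(184,205),.016)]:
    print(k,plane('scene',*p,z),plane('side',*q,z))
E
```

```text
rim [0.583 0.165 0.197] 0.004637966398618122
spout [0.668 0.189 0.182] 0.005385163017561885
tabtip [0.565 0.174 0.308] 0.003706981612799393
lidc [0.539 0.166 0.246] 0.0027609454195276413
handletop [0.465 0.153 0.164] 0.0020269742436939105
rim [0.579 0.169 0.195] [0.584 0.164 0.195]
box [ 0.614 -0.314  0.03 ] [ 0.612 -0.315  0.03 ]
[ 0.562 -0.318] [ 0.587 -0.272]
[ 0.589 -0.27 ] [ 0.662 -0.309]
[ 0.637 -0.356] [ 0.561 -0.319]
[ 0.661 -0.308] [ 0.637 -0.358]
ball [ 0.576 -0.295  0.103] 0.001382746987714614
cup [0.424 0.025 0.062] [0.418 0.023 0.062]
creamer [ 0.739 -0.023  0.07 ] [ 0.727 -0.025  0.07 ]
jar [ 0.697 -0.174  0.09 ] [ 0.687 -0.189  0.09 ]
tin [ 0.751 -0.28   0.112] [ 0.731 -0.292  0.112]
shortpad [ 0.571 -0.092  0.074] [ 0.568 -0.098  0.074]
placemat [0.405 0.364 0.016] [0.404 0.347 0.016]
```

Request:
{"method": "arm_command", "body": {
  "plan": [
    [[0,0,-0.035],[0,0,-0.07],0],
    [[0,0,-0.075],[0,0,-0.14],0],
    [[-0.01,-0.01,-0.115],[0,0,-0.21],0],
    [[-0.04,-0.03,-0.12],[0,0,-0.28],0],
    [[-0.07,-0.055,-0.12],[0,0,-0.36],0],
    [[-0.1,-0.08,-0.12],[0,0,-0.43],0],
    [[-0.13,-0.1,-0.12],[0,0,-0.5],0],
    [[-0.16,-0.125,-0.12],[0,0,-0.57],0]
  ],
  "force": 20
}}

```text
clock: 0.82
eef_pos: [0.3369, 0.4017, 0.3346]
tcp_rot: [-0.295, 3.128, 0.0]
ft_force: [1.8, 1.3, 0.5]
grip_width: 0.0471
finger_force: 0.0
```

```bash
cat >> h.py <<'E'
def to(p,show=True):
    s=monitor.state();R=cv2.Rodrigues(np.array(s['tcp_rot'],float))[0]
    d=R.T@(np.array(p)-s['eef_pos']); print('t',round(s['clock'],2),'tcp',s['eef_pos'].round(4),'f',s['ft_force'].round(1),'yaw(-x)',np.arctan2(-R[1,0],-R[0,0]).round(3),'zaxis',R[:,2].round(3),'d',d.round(4),'w',round(s['grip_width'],4))
E
python3 -c "
from h import *
to([.485,.148,.335])"
```

```text
t 0.82 tcp [0.3369 0.4017 0.3346] f [1.8 1.3 0.5] yaw(-x) 0.188 zaxis [ 0.  0. -1.] d [-0.098  -0.2769 -0.0004] w 0.0471
```

Request:
{"method": "arm_command", "body": {
  "plan": [
    [[-0.012,-0.035,0],[0,0,0],0],
    [[-0.025,-0.07,0],[0,0,0],0],
    [[-0.037,-0.105,0],[0,0,0],0],
    [[-0.05,-0.14,0],[0,0,0],0],
    [[-0.062,-0.175,0],[0,0,0],0],
    [[-0.075,-0.21,0],[0,0,0],0],
    [[-0.087,-0.245,0],[0,0,0],0],
    [[-0.098,-0.277,0],[0,0,0],0]
  ]
}}

```text
clock: 1.48
eef_pos: [0.4841, 0.1467, 0.3346]
tcp_rot: [0.288, -3.128, -0.0]
ft_force: [0.3, 0.2, -0.1]
grip_width: 0.0009
finger_force: 0.0
```

```bash
python3 -c "
from h import *
shot('wrist','w2.png');a=shot('scene','s2.png');b=shot('side','d2.png')
cv2.imwrite('pics/k2.png',np.hstack([cv2.resize(a[60:230,260:390],None,fx=3,fy=3,interpolation=2),cv2.resize(b[80:250,190:320],None,fx=3,fy=3,interpolation=2)]))
to([.485,.148,.275])"
```

```text
t 1.63 tcp [0.4841 0.147  0.3342] f [ 0.3 -1.   0.9] yaw(-x) 0.181 zaxis [-0.001 -0.    -1.   ] d [-0.0011  0.0009  0.0592] w 0.0001
```

View pics/k2.png

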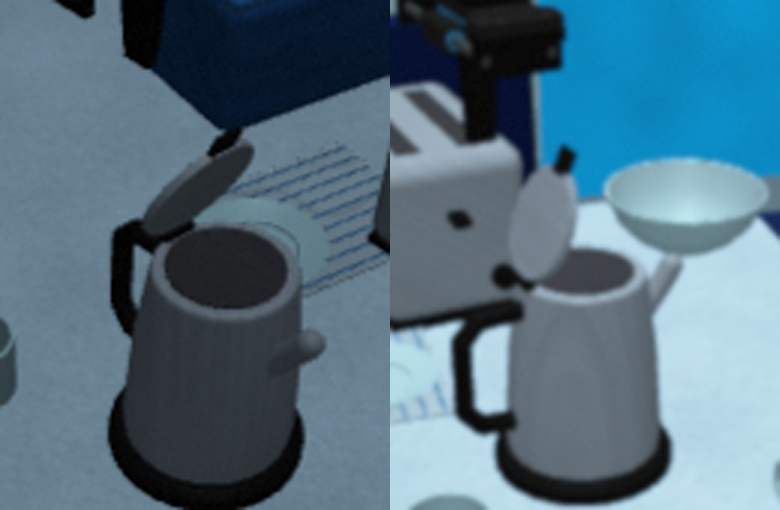

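The finger, now closed, hangs just behind the lid's outer face on the handle side; its tip is at about (480,140) in the right half. I'll descend and follow the lid's arc.

Request:
{"method": "arm_command", "body": {
  "plan": [
    [[0,0,0.03],[0,0,0],0],
    [[0,0,0.053],[0,0,0],0],
    [[-0.025,0,0.053],[0,0,0],0],
    [[-0.05,0,0.053],[0,0,0],0],
    [[-0.058,0,0.055],[0,0,0],0],
    [[-0.066,0,0.058],[0,0,0],0],
    [[-0.074,0,0.061],[0,0,0],0],
    [[-0.082,0,0.065],[0,0,0],0]
  ]
}}

```text
clock: 2.3
eef_pos: [0.5638, 0.1642, 0.2695]
tcp_rot: [0.29, -3.128, -0.0]
ft_force: [-1.8, 0.1, 0.1]
grip_width: 0.0006
finger_force: 0.4
```

```bash
python3 -c "
from h import *
k=np.array([.984,.178]);H=np.array([.529,.156])
to([*(H+.075*k),.205])
to([*(H+.075*k),.201])"
```

```text
t 2.3 tcp [0.5638 0.1642 0.2695] f [-1.8  0.1  0.1] yaw(-x) 0.185 zaxis [-0.  0. -1.] d [-0.0393 -0.0021  0.0645] w 0.0006
t 2.3 tcp [0.5638 0.1642 0.2695] f [-1.8  0.1  0.1] yaw(-x) 0.185 zaxis [-0.  0. -1.] d [-0.0393 -0.0021  0.0685] w 0.0006
```

Request:
{"method": "arm_command", "body": {
  "plan": [
    [[-0.01,0,0.0085],[0,0,0],0],
    [[-0.019,0,0.0175],[0,0,0],0],
    [[-0.0265,0,0.028],[0,0,0],0],
    [[-0.032,0,0.039],[0,0,0],0],
    [[-0.0355,0,0.049],[0,0,0],0],
    [[-0.038,0,0.057],[0,0,0],0],
    [[-0.0385,0,0.062],[0,0,0],0],
    [[-0.0385,0,0.065],[0,0,0],0]
  ]
}}

```text
clock: 2.97
eef_pos: [0.6022, 0.1708, 0.2048]
tcp_rot: [-0.289, 3.128, 0.0]
ft_force: [-6.3, -2.1, 24.5]
grip_width: 0.0003
finger_force: 12.1
```

```bash
python3 -c "
from h import *
to([.603,.17,.201])"
```

```text
t 2.97 tcp [0.6022 0.1708 0.2048] f [-6.3 -2.1 24.5] yaw(-x) 0.184 zaxis [ 0.001  0.    -1.   ] d [-0.0007 -0.0009  0.0038] w 0.0003
```

24.5 N upward at z = 0.205 means the lid has reached its seat. I'll lift off and check.

Request:
{"method": "arm_command", "body": {
  "plan": [
    [[0,0,0],[0,0,0],0],
    [[0,0,-0.003],[0,0,0],0],
    [[0,0,-0.01],[0,0,0],0],
    [[0,0,-0.04],[0,0,0],0],
    [[0,0,-0.075],[0,0,0],0],
    [[0,0,-0.11],[0,0,0],0],
    [[0.01,0.03,-0.13],[0,0,0.08],0],
    [[0.02,0.06,-0.13],[0,0,0.16],0]
  ]
}}

```text
clock: 3.63
eef_pos: [0.5723, 0.226, 0.3402]
tcp_rot: [-0.029, 3.134, 0.003]
ft_force: [0.4, -0.0, -0.7]
grip_width: 0.0002
finger_force: 0.0
```

```bash
python3 -c "
from h import *
a=shot('scene','s3.png');b=shot('side','d3.png')
cv2.imwrite('pics/k3.png',np.hstack([cv2.resize(x[:,:,::-1],None,fx=3,fy=3,interpolation=2) for x in (a[60:230,260:390],b[80:250,190:320])]))
to([.53,-.271,.335])"
```

```text
t 3.73 tcp [0.5696 0.2289 0.3368] f [1.  0.  0.3] yaw(-x) 0.024 zaxis [ 0.003  0.002 -1.   ] d [ 0.0514 -0.4988  0.0009] w 0.0006
```

View pics/k3.png

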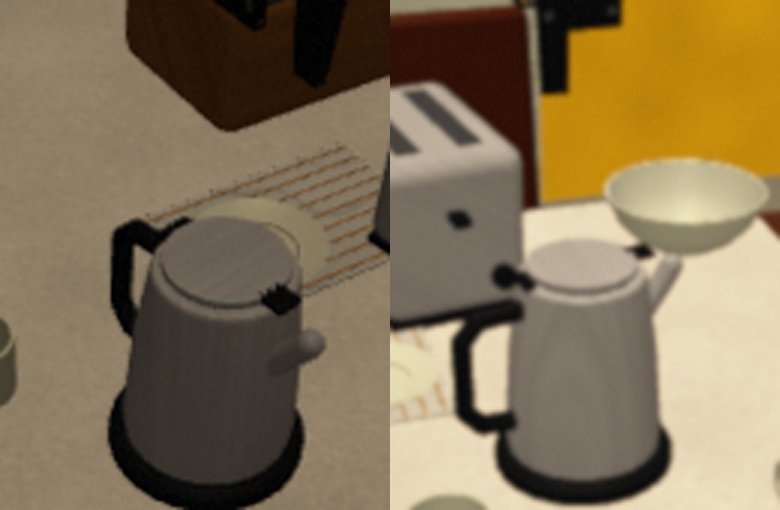

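The lid lies flat with its tab at about (280,298) in the left half, and the kettle has not moved. Next is the lever.

Request:
{"method": "arm_command", "body": {
  "plan": [
    [[0.003,-0.03,0],[0,0,0.06],0],
    [[0.006,-0.06,0],[0,0,0.12],0],
    [[0.01,-0.1,0],[0,0,0.18],0],
    [[0.014,-0.135,0],[0,0,0.25],0],
    [[0.018,-0.17,0],[0,0,0.31],0],
    [[0.021,-0.205,0],[0,0,0.37],0],
    [[0.025,-0.24,0],[0,0,0.43],0],
    [[0.028,-0.275,0],[0,0,0.494],0]
  ]
}}

```text
clock: 4.4
eef_pos: [0.5493, -0.0515, 0.335]
tcp_rot: [0.734, 3.054, -0.0]
ft_force: [-0.4, 0.2, 0.4]
grip_width: 0.0002
finger_force: 0.0
```

```bash
python3 -c "
from h import *
to([.53,-.271,.25])"
```

```text
t 4.4 tcp [ 0.5493 -0.0515  0.335 ] f [-0.4  0.2  0.4] yaw(-x) -0.472 zaxis [ 0. -0. -1.] d [-0.0825 -0.2042  0.085 ] w 0.0002
```

Request:
{"method": "arm_command", "body": {
  "plan": [
    [[-0.014,-0.034,0],[0,0,0],0],
    [[-0.028,-0.068,0],[0,0,0],0],
    [[-0.042,-0.102,0.01],[0,0,0],0],
    [[-0.056,-0.136,0.03],[0,0,0],0],
    [[-0.07,-0.17,0.05],[0,0,0],0],
    [[-0.0825,-0.204,0.07],[0,0,0],0],
    [[-0.0825,-0.204,0.085],[0,0,0],0],
    [[-0.0825,-0.204,0.085],[0,0,0],0]
  ]
}}

```text
clock: 5.07
eef_pos: [0.5295, -0.2703, 0.2465]
tcp_rot: [-0.734, -3.05, -0.003]
ft_force: [-0.8, -0.4, 0.2]
grip_width: 0.0003
finger_force: 0.0
```

```bash
python3 -c "
from h import *
a=shot('scene','s4.png');b=shot('side','d4.png')
cv2.imwrite('pics/k4.png',np.hstack([cv2.resize(x[:,:,::-1],None,fx=3,fy=3,interpolation=2) for x in (a[190:340,90:220],b[240:390,260:390])]))
k=np.array([.89,-.455]);P=np.array([.612,-.314])
for e in (-.085,-.05,-.023,0):to([*(P+e*k),.09])"
```

```text
t 5.17 tcp [ 0.531  -0.2688  0.2499] f [-0.6 -0.7  0.2] yaw(-x) -0.47 zaxis [-0.     0.001 -1.   ] d [-0.0078 -0.0034  0.1599] w 0.0002
t 5.17 tcp [ 0.531  -0.2688  0.2499] f [-0.6 -0.7  0.2] yaw(-x) -0.47 zaxis [-0.     0.001 -1.   ] d [-0.0428 -0.0035  0.1599] w 0.0002
t 5.17 tcp [ 0.531  -0.2688  0.2499] f [-0.6 -0.7  0.2] yaw(-x) -0.47 zaxis [-0.     0.001 -1.   ] d [-0.0698 -0.0036  0.1599] w 0.0002
t 5.17 tcp [ 0.531  -0.2688  0.2499] f [-0.6 -0.7  0.2] yaw(-x) -0.47 zaxis [-0.     0.001 -1.   ] d [-0.0928 -0.0037  0.1598] w 0.0002
```

View pics/k4.png

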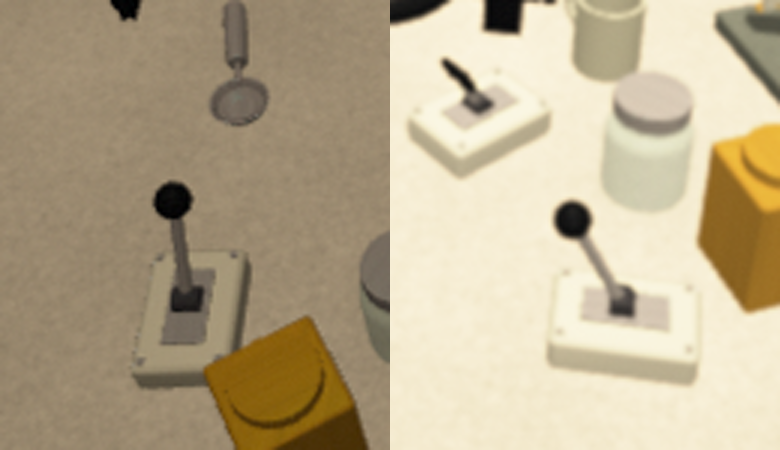

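The finger is just behind the ball, which is at (173,200) in the left half, and the way down is clear. I'll descend there and then push.

Request:
{"method": "arm_command", "body": {
  "plan": [
    [[0,-0.0035,0.035],[0,0,0],0],
    [[0,-0.0035,0.07],[0,0,0],0],
    [[0,-0.0035,0.105],[0,0,0],0],
    [[0,-0.0035,0.135],[0,0,0],0],
    [[0,-0.0035,0.155],[0,0,0],0],
    [[0,-0.0035,0.16],[0,0,0],0],
    [[-0.01,-0.0035,0.16],[0,0,0],0],
    [[-0.02,-0.0035,0.16],[0,0,0],0]
  ]
}}

```text
clock: 5.83
eef_pos: [0.5485, -0.2805, 0.0914]
tcp_rot: [0.728, 3.054, -0.001]
ft_force: [-0.3, -0.2, -0.1]
grip_width: 0.0005
finger_force: 0.0
```

Request:
{"method": "arm_command", "body": {
  "plan": [
    [[-0.01,0,0],[0,0,0],0],
    [[-0.02,0,0],[0,0,0],0],
    [[-0.03,0,0],[0,0,0],0],
    [[-0.038,0,-0.002],[0,0,0],0],
    [[-0.046,0,-0.004],[0,0,0],0],
    [[-0.054,0,-0.005],[0,0,0],0],
    [[-0.062,0,-0.005],[0,0,0],0],
    [[-0.066,0,-0.005],[0,0,0],0]
  ]
}}

```text
clock: 6.5
eef_pos: [0.6073, -0.3113, 0.0951]
tcp_rot: [0.731, 3.054, -0.0]
ft_force: [-0.2, 0.2, -0.4]
grip_width: 0.0004
finger_force: 0.0
```

```bash
python3 -c "
from h import *
a=shot('scene','s5.png');b=shot('side','d5.png')
cv2.imwrite('pics/k5.png',np.hstack([cv2.resize(x[:,:,::-1],None,fx=3,fy=3,interpolation=2) for x in (a[190:340,90:220],b[240:390,260:390])]))
to([.612,-.314,.09])"
```

```text
t 6.6 tcp [ 0.6067 -0.311   0.0945] f [0.4 0.4 0.4] yaw(-x) -0.47 zaxis [ 0. -0. -1.] d [-0.0061 -0.0002  0.0045] w 0.0008
```

View pics/k5.png

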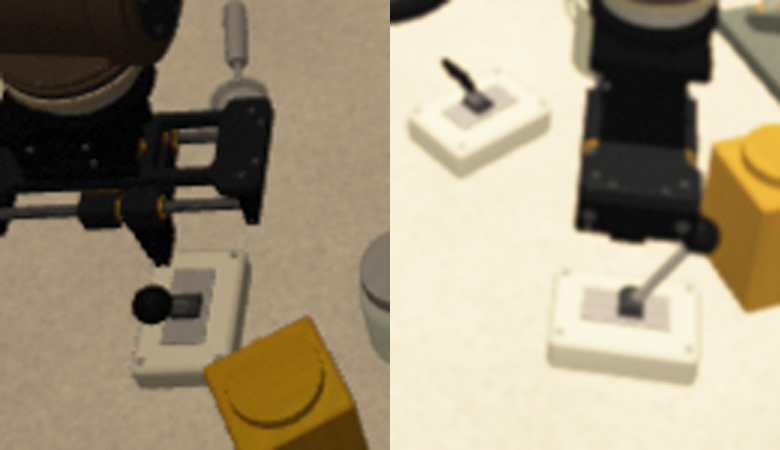

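The lever has snapped over: the ball is now at (152,305) and (702,236), and the force is near zero. I'll back off and rise.

Request:
{"method": "arm_command", "body": {
  "plan": [
    [[0.015,0,0],[0,0,0],0],
    [[0.03,0,-0.01],[0,0,0],0],
    [[0.04,0,-0.04],[0,0,0],0],
    [[0.04,0,-0.08],[0,0,0],0],
    [[0.04,0,-0.12],[0,0,0],0],
    [[0.04,0,-0.16],[0,0,0],0],
    [[0.04,0,-0.2],[0,0,0],0],
    [[0.04,0,-0.2],[0,0,0],0]
  ]
}}

```text
clock: 7.27
eef_pos: [0.5719, -0.2936, 0.3029]
tcp_rot: [0.729, 3.045, -0.006]
ft_force: [1.6, -0.4, 0.3]
grip_width: 0.0009
finger_force: 0.0
```

```bash
python3 -c "
from h import *
shot('side','d6.png');to([.5,-.3,.3])"
```

```text
t 7.32 tcp [ 0.5712 -0.2932  0.2989] f [ 1.1  0.  -1.5] yaw(-x) -0.47 zaxis [ 0.006 -0.004 -1.   ] d [ 0.0604 -0.0383 -0.0015] w 0.0007
```

View pics/d6.png

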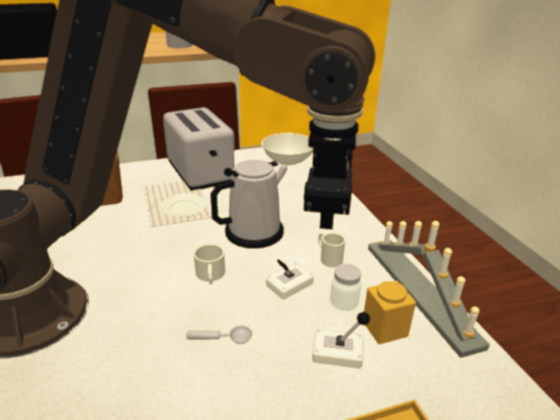

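The lid is shut at (254,168), the ball is on its on side at (363,318), the short lever is unchanged, and nothing else has moved. I'm handing in.

```bash
python3 -c "
from h import *
print(ticket.sign_off())"
```

```text
the job is handed in; nothing more can be done
None
```

The lid is shut, the long lever snapped over to on, nothing else visibly moved in the last side-camera picture, and the job was handed in at about 7.3 s of robot time; sign-off returned no verdict.

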